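# Seat the control card in the sealer's card rack

## Robot

A 6-joint arm with a two-finger parallel gripper is mounted at the origin on a cart in front of the work surface, level with it; the furniture and walls round the work are solid. World frame = base frame: x ahead of the robot, y to its left, z up, the work surface at z = 0. Lengths are in m, angles in rad, forces in N, time in s.
With the tool pointing down it reaches from about 0.325 to 0.9 m from the base axis. Payload 6.1 kg.
Tool frame: the origin (TCP) lies at the very end of the fingers, on their centre line; the grasp point (between the pads) lies 19 mm behind it; y points along the fingers, x is the direction in which the jaws open and shut, and the axes are right-handed (so a half turn about y gives the same grasp; the last joint's range is limited). The gripper opens to 85 mm and grips with 20 to 120 N. Pads are 22 mm wide; open, the fingers measure 114 mm over their backs; the gripper's body (76 mm by 85 mm) begins 54 mm behind the grasp point. The pads swing forward as they close: fully open they stand 13 mm farther back than shut.
Start: joints at [1.022, 0.22, 1.526, -0, 1.395, -0.126], TCP at [0.256, 0.57, 0.231] pointing down, gripper open.
Joint ranges: [-2.98, 2.98], [-0.91, 2.08], [0.09, 2.57], [-1.24, 4.39], [0.2, 2.65], [-2.68, 2.68]. Speed limits (rad/s): [2.57, 2.57, 3.01, 3.14, 3.14, 3.14].

## Interface

Orientations are given as a rotation vector (axis times angle).
In Python, from rig import robot gives the robot as it stands. Calls block until the motion is done:
- robot.move_ptp(position, orientation): joint-space move of the TCP to a pose.
- robot.movel(position, rate=0.15, ori=None): straight line of the TCP; ori=None keeps the orientation; rate is the mean speed in m/s.
- robot.movej(angles): joint-space move.
- robot.let_go() and robot.close(squeeze=None): open the fingers fully, or close them until they stop; squeeze is the grip in N (None keeps the last).
- robot.wait(seconds).
- robot.inverse_kinematics(position, orientation): joint angles nearest the present ones, or None.
- robot.camera(name): name is "side" or "top" or "wrist"; returns (picture, depth): 384x512x3 uint8, red, green, blue; 384x512 float32, m along the optical axis (not along the pixel's ray), 0 where there is no reading.
- robot.calibration(name): a dict with "fx", "fy", "cx", "cy" (pixels), "D" ([k1, k2, p1, p2, k3] as OpenCV has them; the pictures are not rectified), "origin" and "orientation" of the camera in the world. Camera axes: x right, y down, z forward; pixel columns grow to the right and rows downward; lengths in m; the calibration is good to about 2 mm. A picture is of the moment at which its call begins: read the wrist's pose just before it. calibration takes no time and is no camera call; for the wrist camera it gives the pose at the moment of the call.
A pose or a line that the arm cannot do raises robot.MotionError and nothing moves.
- robot.finish_job(): hands the job in, once; it reports no verdict.
Readings, each from a call of its own:
- robot.read_t(): time.
- robot.read_q(): joint angles.
- robot.read_joint_vel(): joint speeds.
- robot.read_effort(): joint torques, N m.
- robot.read_eef_pos(): TCP position.
- robot.read_orientation(): TCP orientation.
- robot.read_ft_force(): force on the tool from outside, world axes, zero at the start.
- robot.read_ft_torque(): the same for the moment, N m.
- robot.read_opening(): opening from 0.0 (shut) to 1.0 (fully open).
Only numpy, scipy, OpenCV 4.12 (cv2) and the standard library are available. Lean on these libraries where they do the work, as an engineer would, in place of code of your own. Each camera call takes 0.05 s, during which the arm holds its last target.

## Task

Take the bag sealer's control card out of the wooden service stand and, with its two ejector levers still open, slide it down between the rack's card guides, past the drag of the guides' sprung strips, until you feel it bear on the connector with a light but definite push; do not force it into the connector by hand. Then swing each lever inward and down until both lie flat on the card and have drawn it fully home, and let go. Do not disturb the timer and the tape roll.

Things in the scene. Friction and masses are not known exactly. Their poses are not given: they have to be found in the camera images.
- card: control card: upright grey board 4 mm thick (own x), 120 wide (y), 84 tall (z), about 190 g; alike on both sides, may go in either way round. Origin: middle of its lower edge. On the upper edge an aluminium stiffener, 8 mm thick, 112 wide, 84 to 94 mm above the lower edge; in its middle a black grip tab. It stands loosely in the stand's slot and may lean by 2 degrees.
- card_grip (a point): centre of the card's black grip tab, where to grasp the card from above, fingers closing along own x: tab 12 mm thick (x), 24 wide (y), reaching from 94 to 116 mm above the card's lower edge; this point 106 mm above it. Axes as the card: x through its thickness, y along its width, z up.
- card_foot (a point): middle of the card's lower edge: a contact tongue 104 mm wide and 6 mm tall, above which the board is 120 mm wide. Axes as the card.
- lever_l (a joint): ejector lever at the card's own +y upper corner, rad: 0 = shut (level, lying inward along the card's upper edge), stop there; about 1.5 = open, upright (range 0 to 1.6). Black handle bar 8 mm thick (x), 7 deep, 44 long from the pivot. Stiff hinge (1.6 N at the handle's end): stays where left. Swung in from outside, then pushed from above, it takes about 3 to 15 N near its end.
- lever_r (a joint): the same lever, mirrored, at the card's own -y upper corner; same values.
- lever_l_pivot (a point): hinge axis (along own x) of lever_l: on the card at own y +58 mm, 100 mm above its lower edge; axes as the card. Opposite the handle a round claw, 6 mm thick, reaches 13 mm from here: it points down while the lever is open and swings out under the rack's hook as the lever shuts, levering the card down. With the card too high it misses the hook.
- lever_r_pivot (a point): hinge axis of lever_r, at own y -58 mm, 100 mm above the lower edge; claw as on lever_l.
- lever_l_tip (a point): end of lever_l's handle, 44 mm from its pivot.
- lever_r_tip (a point): end of lever_r's handle, 44 mm from its pivot.
- rack: open card rack, fixed: base 92 x 176 x 8 mm, origin under its middle on the table, z up. Two upright guides at own y -59 and +59 mm: grooves 6 mm wide (x, about own x 0), 122 mm apart at their backs, 27.5 to 98 mm above the table, mouth flared to 16 mm up to 108 mm. Posts outside them (to own y 78.5 mm) bear hooks 126 to 134 mm above the table, reaching in to y 65.5 mm.
- rack_mouth (a point): middle between the two guide mouths, 108 mm above the table; axes as the rack. In each groove a sprung strip, 39 to 89 mm above the table, presses the board towards own -x: the card ends up 1 mm to -x of the middle, drags with some 2 to 7 N and does not drop freely.
- rack_seat (a point): where card_foot is when the card is fully home: 22 mm above the table; axes as the rack. The card meets the connector's stiff contacts 3.5 to 8.5 mm higher: exactly where must be felt. They yield, by friction, at some 45 N, and only the levers may push them. By hand a push of 12 to 18 N, drag included, held for a moment, is right; over 22 N is forcing. The claws then catch.
- stand: plain wooden service stand, fixed, 70 x 140 x 41 mm; origin under its middle; slot 5.4 mm wide along own y, floor at 10 mm, holds the card upright at the start: lift the card straight up by 40 mm to clear it.
- timer: small white kitchen timer, 70 x 66 x 21 mm, loose on the table; leave it alone.
- tape: roll of adhesive tape lying flat, 103 x 101 x 25 mm, loose on the table; leave it alone.

How it is judged:
By the outcome, as a careful person would: the job done as asked, in the order asked, and still so for the second after the job is handed in, with the robot touching nothing.
It also fails if it takes over 72 s, if anything falls off the work surface, if the arm or the gripper's body presses on something with over 40 N, if the wrist force passes 120 N, or if a joint passes its speed limit or range.

## Working session

There is one attempt and no reset: what is moved stays moved. The work goes in short steps, each a Python script; the robot and the scene stay as the last script left them, time stands still between calls to the robot, and variables do not carry over. Pictures are saved under pics/ and viewed, and the job is handed in when it is done.

```bash
mkdir -p pics; ls
python3 - <<'E'
from rig import robot
import cv2,numpy as np
for n in ["side","top","wrist"]:
    c=robot.calibration(n); print(n,{k:np.round(v,4).tolist() for k,v in c.items()})
    im,d=robot.camera(n); cv2.imwrite(f"pics/{n}0.png",im[:,:,::-1]); np.save(f"pics/{n}0.npy",d)
    print(d.min(),d.max())
print(robot.read_t(),robot.read_orientation(),robot.read_ft_force())
E
```

```text
pics
side {'fx': 481.6091, 'fy': 481.6091, 'cx': 254.5567, 'cy': 192.1709, 'D': [-0.1652, 0.0, 0.0, 0.0, 0.0], 'origin': [0.2102, -1.1088, 0.742], 'orientation': [-2.0755, 0.2746, -0.1262]}
0.0 3.9999726
top {'fx': 361.3438, 'fy': 361.3438, 'cx': 261.8902, 'cy': 190.4118, 'D': [-0.1015, 0.0, 0.0, 0.0, 0.0], 'origin': [0.3684, -0.0001, 0.9311], 'orientation': [-2.1415, 2.1179, -0.1391]}
0.0 1.7658892
wrist {'fx': 266.2138, 'fy': 266.2138, 'cx': 254.9612, 'cy': 194.7485, 'D': [-0.0317, 0.0, 0.0, 0.0, 0.0], 'origin': [0.1939, 0.5965, 0.3736], 'orientation': [2.4402, 1.5776, 0.2117]}
0.0 1.379183
0.15 [-1.38071631 -0.8913039   0.89354529] [ 0.10584449 -0.47214109  1.07361935]
```

View pics/top0.png

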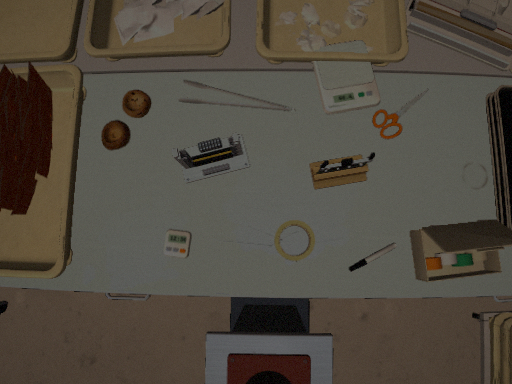

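View pics/side0.png

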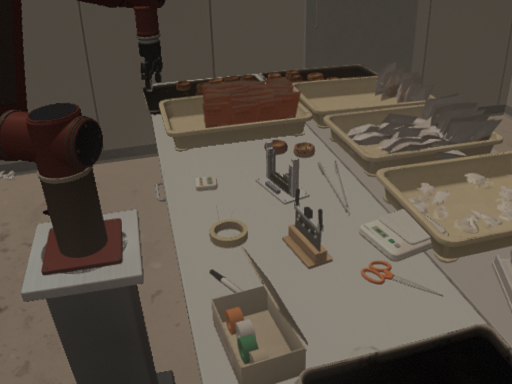

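View pics/wrist0.png

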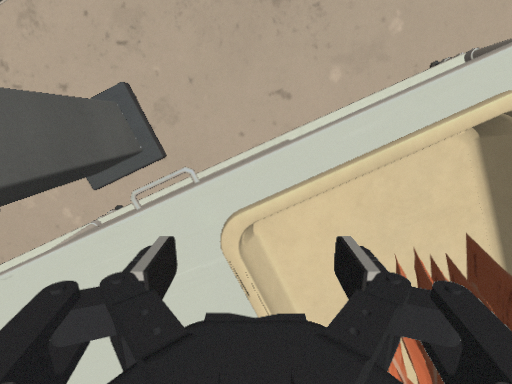

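The top view shows the rack at about (212,158), the stand with the card at (341,168), the timer at (177,243) and the tape at (295,240). I'll enlarge both working areas.

```bash
cat > h.py <<'E'
import numpy as np,cv2
from scipy.spatial.transform import Rotation as R
from rig import robot
def K(c): return np.array([[c['fx'],0,c['cx']],[0,c['fy'],c['cy']],[0,0,1.]])
def rays(c,uv):
    uv=np.array(uv,float).reshape(-1,1,2)
    n=cv2.undistortPoints(uv,K(c),np.array(c['D'])).reshape(-1,2)
    return np.c_[n,np.ones(len(n))]
def atdepth(c,uv,d): # d along axis
    return (R.from_rotvec(c['orientation']).as_matrix()@(rays(c,uv)*np.array(d).reshape(-1,1)).T).T+np.array(c['origin'])
def atz(c,uv,z):
    r=(R.from_rotvec(c['orientation']).as_matrix()@rays(c,uv).T).T
    o=np.array(c['origin']); s=(z-o[2])/r[:,2]
    return o+r*s[:,None]
def proj(c,p):
    Rm=R.from_rotvec(c['orientation']).as_matrix()
    rv=cv2.Rodrigues(Rm.T)[0]; t=-Rm.T@np.array(c['origin'])
    return cv2.projectPoints(np.array(p,float).reshape(-1,1,3),rv,t,K(c),np.array(c['D']))[0].reshape(-1,2)
def cloud(c,d):
    v,u=np.mgrid[:d.shape[0],:d.shape[1]]
    uv=np.c_[u.ravel(),v.ravel()]
    return atdepth(c,uv,d.ravel()).reshape(*d.shape,3)
def ori(yaw):
    # tool y down, tool x at angle yaw in the xy plane
    x=np.array([np.cos(yaw),np.sin(yaw),0]);y=np.array([0,0,-1.]);z=np.cross(x,y)
    return R.from_matrix(np.c_[x,y,z]).as_rotvec()
def crop(im,x0,x1,y0,y1,s,fn):
    cv2.imwrite(fn,cv2.resize(im[y0:y1,x0:x1,::-1],None,fx=s,fy=s,interpolation=cv2.INTER_CUBIC))
E
python3 - <<'E'
from h import *
im=cv2.imread("pics/top0.png")[:,:,::-1]
crop(im,165,265,125,190,7,"pics/t_rack.png"); crop(im,300,385,140,195,8,"pics/t_stand.png")
im=cv2.imread("pics/side0.png")[:,:,::-1]
crop(im,245,345,135,275,4,"pics/s_both.png")
print(R.from_rotvec([-1.38071631,-0.8913039,0.89354529]).as_matrix().round(3))
c=robot.calibration("wrist")
print(R.from_rotvec(c['orientation']).as_matrix().round(3))
d=np.load("pics/top0.npy");c=robot.calibration("top");P=cloud(c,d)
for n,(u,v) in dict(rack=(212,158),stand=(341,175),tape=(295,222),timer=(177,243)).items(): print(n,P[v,u].round(3),d[v,u])
E
```

```text
[[ 0.41  -0.001 -0.912]
 [ 0.912 -0.001  0.41 ]
 [-0.001 -1.     0.   ]]
[[ 0.411  0.879  0.243]
 [ 0.912 -0.395 -0.112]
 [-0.002  0.267 -0.964]]
rack [0.591 0.151 0.035] 0.9230868
stand [ 0.549 -0.177  0.036] 0.90729076
tape [ 0.43  -0.061  0.023] 0.9051129
timer [0.374 0.236 0.018] 0.9086159
```

View pics/t_rack.png

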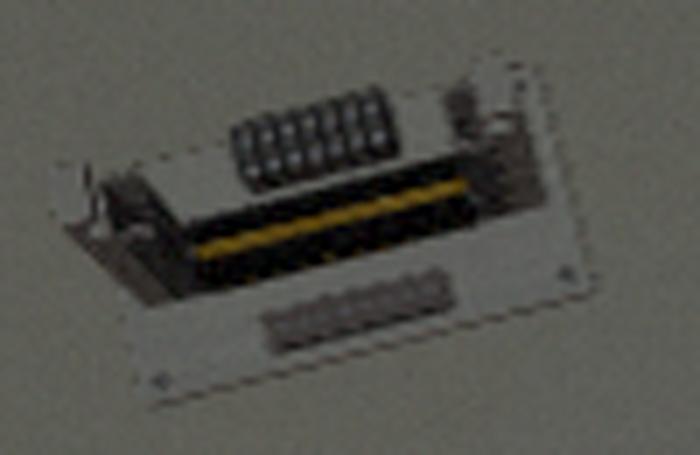

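View pics/t_stand.png

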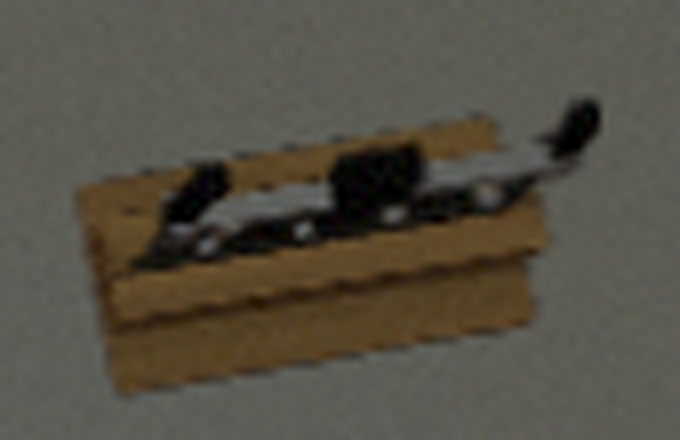

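View pics/s_both.png

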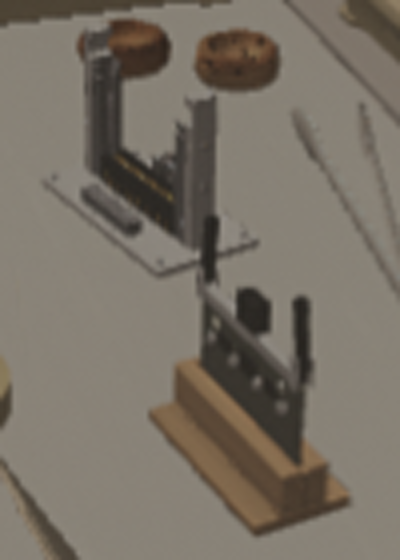

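Run:
```python
from h import *
c=robot.calibration("top")
def f(pts,z,s,o): 
    p=np.array(pts)/s+np.array(o); w=atz(c,p,z); print(w.round(3)); return w
w=f([(150,405),(595,290),(50,160),(520,60)],.008,7,(165,125)); dd=w[0]-w[1]; print(np.degrees(np.arctan2(dd[1],dd[0])))
w=f([(120,390),(530,320)],.005,8,(300,140)); dd=w[0]-w[1]; print(np.degrees(np.arctan2(dd[1],dd[0])))
w=f([(165,265),(540,190)],.084+.01,8,(300,140)); dd=w[0]-w[1]; print(np.degrees(np.arctan2(dd[1],dd[0])))
f([(380,175)],.126,8,(300,140))
```

```text
[[0.53  0.221 0.008]
 [0.575 0.055 0.008]
 [0.625 0.265 0.008]
 [0.665 0.085 0.008]]
105.17231852164895
[[ 0.518 -0.114  0.005]
 [ 0.543 -0.249  0.005]]
100.28006566028267
[[ 0.541 -0.117  0.094]
 [ 0.565 -0.229  0.094]]
102.02623309485497
[[ 0.562 -0.175  0.126]]
```

Run:
```python
from h import *
a=np.radians(15)
robot.move_ptp([0.598,0.156,0.27],ori(a)); print(robot.read_q().round(3) if hasattr(robot.read_q(),'round') else robot.read_q())
c=robot.calibration("wrist"); im,d=robot.camera("wrist"); np.savez("pics/w1.npz",d=d,**c); cv2.imwrite("pics/w1.png",im[:,:,::-1])
a=np.radians(11)
robot.move_ptp([0.553,-0.173,0.25],ori(a)); print(robot.read_q())
c=robot.calibration("wrist"); im,d=robot.camera("wrist"); np.savez("pics/w2.npz",d=d,**c); cv2.imwrite("pics/w2.png",im[:,:,::-1])
print(robot.read_t())
for n in "12":
    im=cv2.imread(f"pics/w{n}.png")[:,:,::-1]; crop(im,100,420,0,384,1.55,f"pics/w{n}z.png")
```

```text
[ 0.129  0.182  1.499  0.     1.461 -0.134]
[-4.37619776e-01  1.00055894e-01  1.62622374e+00  5.68674037e-04
  1.41506285e+00 -6.30816530e-01]
3.45
```

View pics/w1z.png

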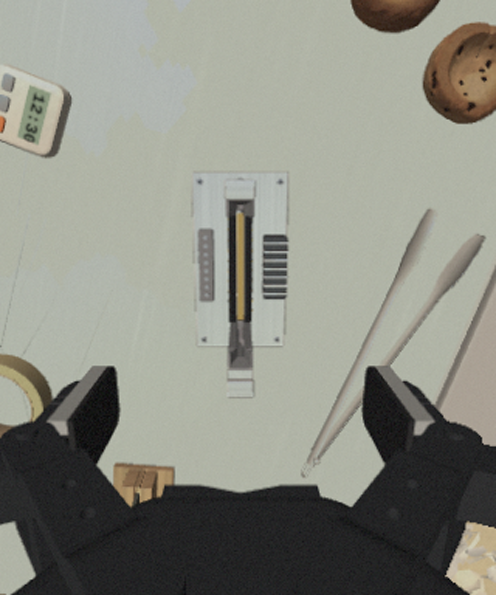

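View pics/w2z.png

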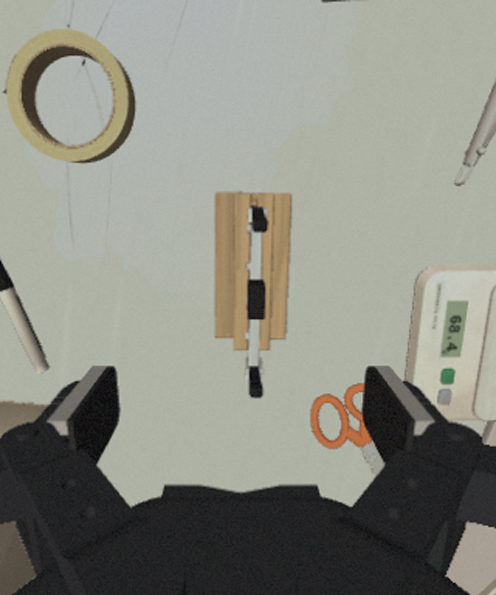

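The rack is straight in the image at yaw of about 15°, and the card is at about 11–12° in the stand. Next come enlarged crops for precise points.

Run:
```python
from h import *
im=cv2.imread("pics/w1.png")[:,:,::-1]; crop(im,215,295,105,185,7,"pics/w1a.png"); crop(im,215,295,180,260,7,"pics/w1b.png")
im=cv2.imread("pics/w2.png")[:,:,::-1]; crop(im,230,300,118,198,7,"pics/w2a.png"); crop(im,230,300,180,260,7,"pics/w2b.png")
```

```text
(no output)
```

View pics/w1a.png

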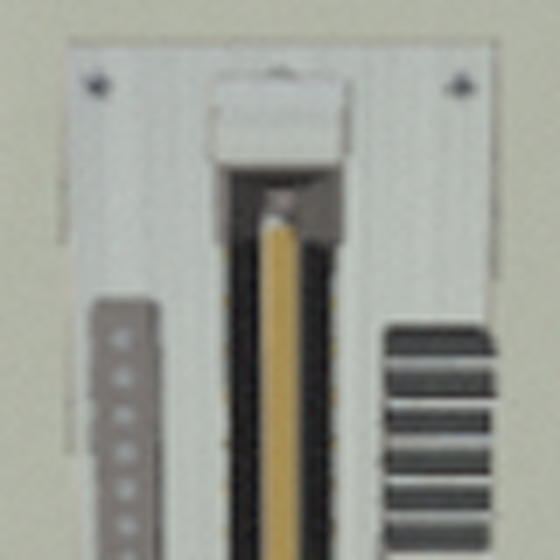

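View pics/w1b.png

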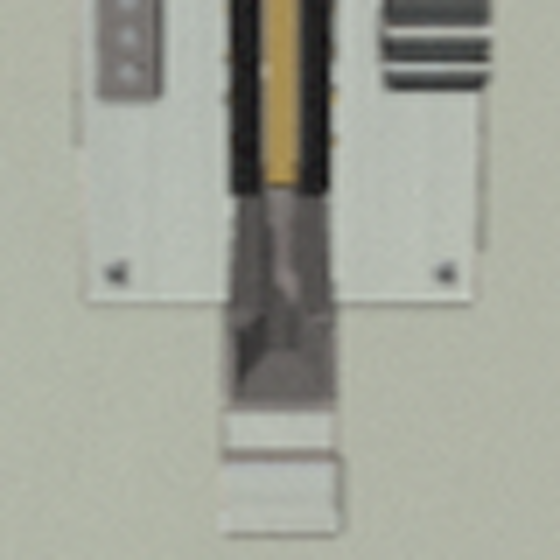

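View pics/w2a.png

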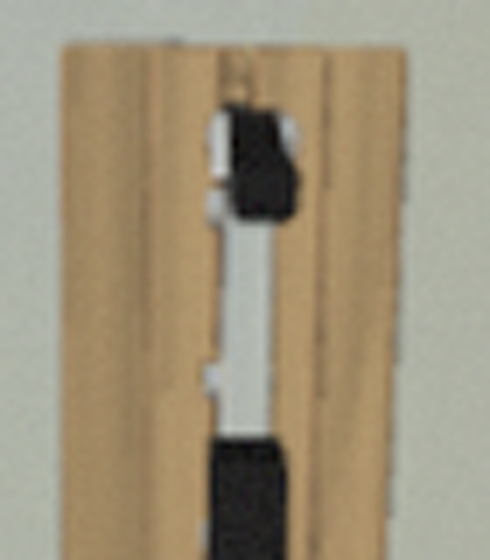

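View pics/w2b.png

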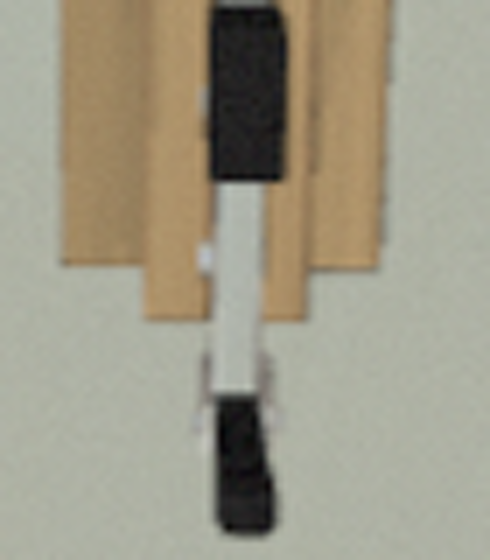

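```bash
cat > fit.py <<'E'
from h import *
from scipy.optimize import least_squares
def fit(c,pts,uv,x0,w=None):
    pts=np.array(pts,float);uv=np.array(uv,float)
    def W(p): 
        ca,sa=np.cos(p[2]),np.sin(p[2])
        return np.c_[p[0]+ca*pts[:,0]-sa*pts[:,1],p[1]+sa*pts[:,0]+ca*pts[:,1],pts[:,2]]
    f=lambda p:(proj(c,W(p))-uv).ravel()
    f2=lambda p:np.nan_to_num(f(p)*np.where(np.isnan(uv.ravel()),0,1))
    s=least_squares(f2,x0,x_scale=[.01,.01,.1])
    return s.x,f2(s.x).reshape(-1,2)
E
python3 - <<'E'
from fit import *
def cr(x0,y0,p): p=np.array(p,float); return (p+.5)/7-.5+np.array([x0,y0])
c=np.load("pics/w1.npz")
a=lambda x,y:cr(215,105,(x,y)); b=lambda x,y:cr(215,180,(x,y))
pts=[(-.046,.088,.008),(.046,.088,.008),(-.046,-.088,.008),(.046,-.088,.008)]
uv=[a(70,42),a(497,42),b(85,302),b(475,302)]
p,r=fit(c,pts,uv,[.598,.156,.262]); print("base",p,np.degrees(p[2]));print(r.round(2))
pts2=[(0,.0655,.134),(0,-.0655,.134),(0,-.0785,.134),(0,.0785,.134)]
uv2=[a(281.5,163),b(281,457),b(281,533),a(281.5,82)]
p,r=fit(c,pts2,uv2,[.598,.156,.262]); print("hook",p,np.degrees(p[2]));print(r.round(2))
c=np.load("pics/w2.npz")
a=lambda x,y:cr(230,118,(x,y)); b=lambda x,y:cr(230,180,(x,y))
pts=[(0,-.012,.126),(0,.012,.104),(0,.045,.104),(0,-.05,.104)]
uv=[b(247,180),a(247,437),a(247,np.nan),b(236.5,np.nan)]
uv[2][1]=np.nan;uv[2][0]=a(247,230)[0];uv[3][0]=b(236.5,370)[0]
p,r=fit(c,pts,uv,[.553,-.173,.2]); print("card",p,np.degrees(p[2]));print(r.round(2))
# stand ends: lower plate corners
# depth check
for n in "12":
    q=np.load(f"pics/w{n}.npz"); P=cloud(q,q['d']); 
    print(P[30,256], [P[y,x].round(4) for (x,y) in ([(255,122),(255,250),(229,140)] if n=="1" else [(265,192),(266,160),(240,140)])])
E
```

```text
base [0.59776721 0.15116861 0.25935076] 14.859703853931377
[[-1.13 -0.49]
 [ 1.03 -0.26]
 [-0.32  0.42]
 [ 0.43  0.62]]
hook [0.59789858 0.15110378 0.2621599 ] 15.02065554744305
[[-0.    0.53]
 [ 0.    0.75]
 [-0.    0.05]
 [ 0.   -1.13]]
card [ 0.56433296 -0.17770448  0.18322942] 10.498272631144172
[[-0.05  0.69]
 [-0.34 -0.7 ]
 [ 0.24  0.  ]
 [ 0.16  0.  ]]
[ 5.48554358e-01  3.40425078e-01 -5.32218989e-05] [array([0.5795, 0.2205, 0.1345]), array([0.6166, 0.0826, 0.1341]), array([0.5488, 0.1849, 0.0095])]
[ 0.5186155   0.00891935 -0.0013739 ] [array([ 0.5635, -0.174 ,  0.1279]), array([ 0.5594, -0.1445,  0.1044]), array([ 0.5239, -0.1361,  0.0103])]
```

Run:
```python
from h import *
y=.18323; o=ori(y)
robot.move_ptp([.5643,-.1777,.2],o)
robot.movel([.5643,-.1777,.097],rate=.12)
c=robot.calibration("wrist"); im,d=robot.camera("wrist"); np.savez("pics/w3.npz",d=d,**c); cv2.imwrite("pics/w3.png",im[:,:,::-1])
f0=robot.read_ft_force(); 
robot.close(30); robot.wait(.2)
print(f0,robot.read_ft_force(),robot.read_ft_torque(),robot.read_opening(),robot.read_t(),robot.read_eef_pos())
c=robot.calibration("wrist"); im,d=robot.camera("wrist"); np.savez("pics/w4.npz",d=d,**c); cv2.imwrite("pics/w4.png",im[:,:,::-1])
print(proj(c,[robot.read_eef_pos()]))
```

```text
[-0.38422126  0.58634099  0.39050446] [ 0.59158957 -0.59625274  1.58556639] [ 0.00081933 -0.03645414 -0.0038637 ] 0.136151221072582 5.6917 [ 0.56444413 -0.17779494  0.09712304]
[[256.39444091 239.16272555]]
```

View pics/w3.png

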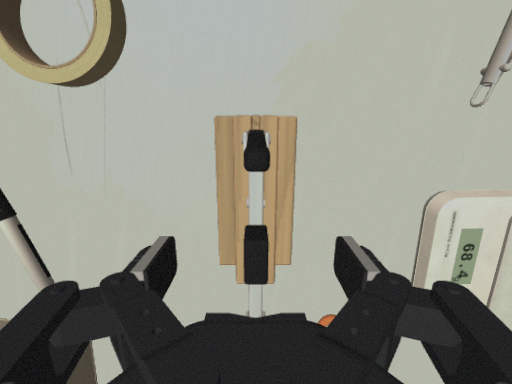

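View pics/w4.png

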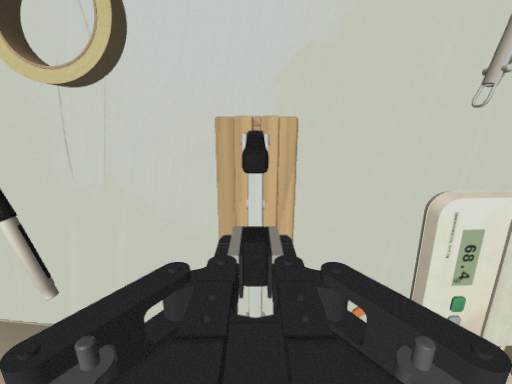

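Run:
```python
from h import *
im=cv2.imread("pics/w3.png")[:,:,::-1]; crop(im,220,290,120,300,3.3,"pics/w3a.png")
p=robot.read_eef_pos()
robot.movel([p[0],p[1],p[2]+.05],rate=.08); robot.wait(.2)
print(robot.read_ft_force(),robot.read_ft_torque(),robot.read_opening())
robot.movel([p[0],p[1],.28],rate=.2)
a=np.radians(15)
robot.move_ptp([.5978,.1511,.28],ori(a)); robot.wait(.3)
print(robot.read_t(),robot.read_ft_force(),robot.read_eef_pos())
for n in ["wrist","top","side"]:
    c=robot.calibration(n); im,d=robot.camera(n); np.savez(f"pics/{n}5.npz",d=d,**c); cv2.imwrite(f"pics/{n}5.png",im[:,:,::-1])
    if n=="side": crop(im,245,345,75,215,4,"pics/side5a.png")
    if n=="top": crop(im,165,265,105,190,7,"pics/top5a.png")
```

```text
[-0.10522571 -0.5601007  -2.2852581 ] [ 0.0014971  -0.00919894 -0.02174554] 0.13485579775106704
9.0833 [-0.03599526  0.44861898 -1.59810884] [0.59804271 0.15007975 0.28004435]
```

View pics/w3a.png

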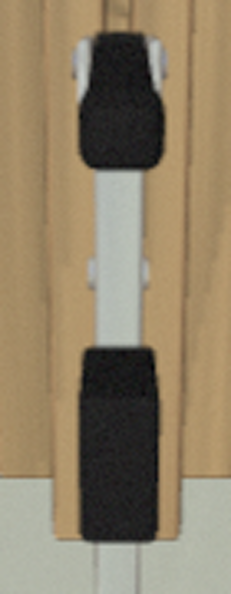

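View pics/wrist5.png

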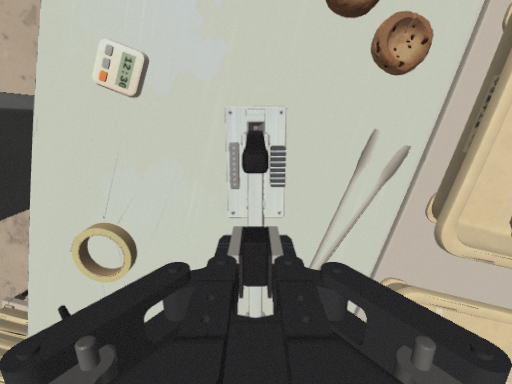

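View pics/side5a.png

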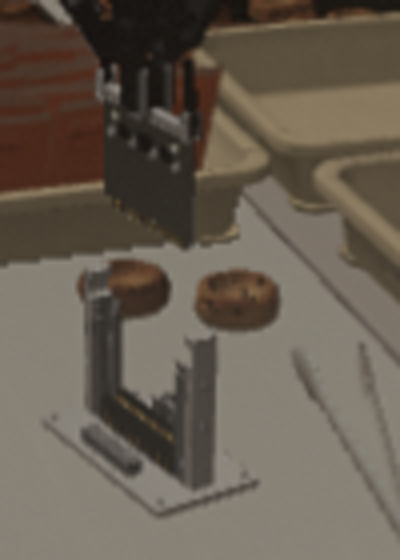

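View pics/top5a.png

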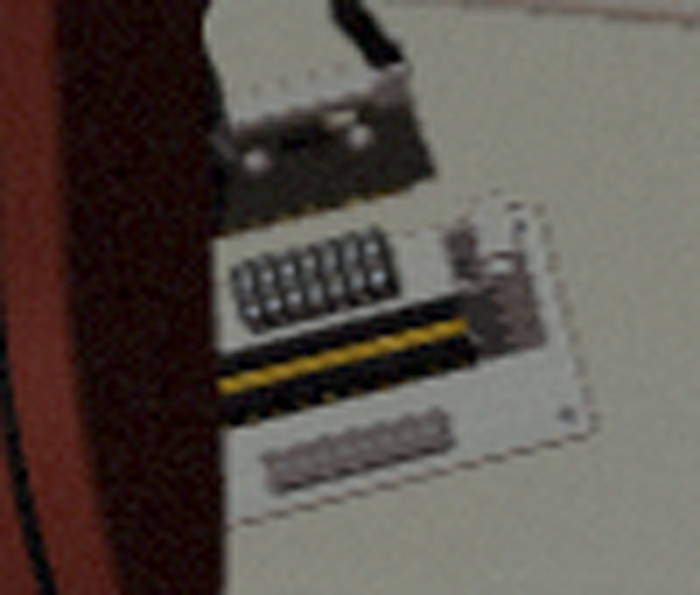

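Run:
```python
from fit import *
cr=lambda x,y:(np.array([x,y],float)+.5)/3.3-.5+np.array([220,120])
c=np.load("pics/w3.npz")
for sel in ([0,1,2],[0,1],[0,2]):
    pts=np.array([(0,-.012,.126),(0,.012,.126),(0,.012,.104),(0,.045,.104)])
    uv=np.array([cr(118.5,541),cr(118.5,394),cr(119,347),cr(119,200)]);uv[3,1]=np.nan
    s=sel+[3]
    p,r=fit(c,pts[s],uv[s],[.564,-.177,.18]); print(sel,p.round(5),np.degrees(p[2]).round(2),r.round(2).tolist())
    # offset in tool frame
    q=np.array([.56444,-.17779]);dxy=p[:2]-q;a=.18323
    print("card own-x/y offset wrt TCP", (np.cos(a)*dxy[0]+np.sin(a)*dxy[1])*1e3,(-np.sin(a)*dxy[0]+np.cos(a)*dxy[1])*1e3)
for i in range(3): print(robot.read_eef_pos(),R.from_rotvec(robot.read_orientation()).as_matrix()[:,0]); 
print(robot.read_q(),robot.inverse_kinematics([.5978,.1511,.28],ori(np.radians(15))))
im=cv2.imread("pics/wrist5.png")[:,:,::-1]; crop(im,215,300,95,325,3,"pics/w5a.png")
```

```text
[0, 1, 2] [ 0.56441 -0.17761  0.18084] 10.36 [[0.0, 0.6], [0.13, 1.11], [-0.16, -1.89], [0.0, 0.0]]
card own-x/y offset wrt TCP -0.0013676471857938027 0.18212268559513564
[0, 1] [ 0.5643  -0.17715  0.18075] 10.36 [[-0.05, -0.22], [0.08, 0.19], [-0.04, 0.0]]
card own-x/y offset wrt TCP -0.025970150916307295 0.6541012815426668
[0, 2] [ 0.5645  -0.17797  0.18094] 10.37 [[0.06, 1.24], [-0.11, -1.27], [0.04, 0.0]]
card own-x/y offset wrt TCP 0.025230970621594396 -0.18334043913699222
[0.59790036 0.15068553 0.28004545] [9.66098178e-01 2.58174947e-01 8.54023174e-05]
[0.59790036 0.15068553 0.28004545] [9.66098178e-01 2.58174947e-01 8.54023174e-05]
[0.59790036 0.15068553 0.28004545] [9.66098178e-01 2.58174947e-01 8.54023174e-05]
[ 1.19051453e-01  1.73327464e-01  1.48963821e+00  1.82142657e-05
  1.47854330e+00 -1.42082853e-01] [ 1.19753797e-01  1.73426535e-01  1.48961020e+00 -4.44089210e-16
  1.47855592e+00 -1.42045591e-01]
```

View pics/w5a.png

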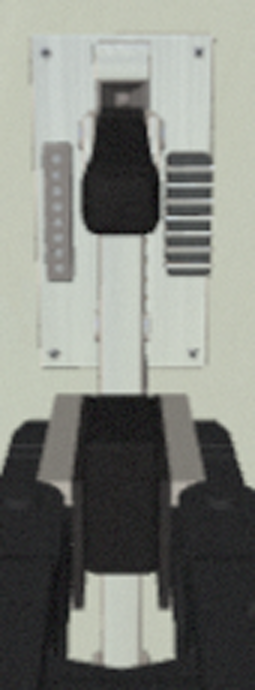

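```bash
cat >> h.py <<'E'
RK=np.array([.5978,.1511]); YAW=np.radians(15)
EX=np.array([np.cos(YAW),np.sin(YAW)]); EY=np.array([-np.sin(YAW),np.cos(YAW)])
def pos(ox,oy,z): 
    q=RK+ox*EX+oy*EY; return [q[0],q[1],z]
def force(n=4,dt=.01):
    F=[]
    for i in range(n):
        if i: robot.wait(dt)
        F.append(robot.read_ft_force())
    f=np.mean(F,0); return np.array([f[:2]@EX,f[:2]@EY,f[2]])
E
python3 - <<'E'
from h import *
ox,oy=0,-.0004
robot.movel(pos(ox,oy,.225),rate=.1); robot.wait(.5)
f0=force(10); np.save("f0.npy",f0); print("f0",f0,robot.read_eef_pos(),robot.read_t())
z=.225
while z>.172:   # foot from .138 to .085
    z-=.003 
    robot.movel(pos(ox,oy,z),rate=.04)
    f=force(3)-f0; print(f"foot {z-.087:.4f}",f.round(2),robot.read_t())
    if f[2]>6 or abs(f[:2]).max()>6: print("STOP");break
print(robot.read_eef_pos(),pos(ox,oy,z),robot.read_ft_torque())
E
```

```text
f0 [ 0.08139904 -0.09853582 -1.69549066] [0.5979223  0.15073377 0.22506608] 10.5083
foot 0.1350 [-0.16 -0.45  0.04] 10.775
foot 0.1320 [ 0.41 -0.08  0.05] 11.0417
foot 0.1290 [-0.05 -0.15  0.06] 11.3083
foot 0.1260 [-0.33  0.31  0.28] 11.575
foot 0.1230 [0.17 0.22 0.36] 11.8417
foot 0.1200 [-0.46  0.15  0.07] 12.1083
foot 0.1170 [ 0.47 -0.15  0.24] 12.375
foot 0.1140 [-0.68 -0.15  0.26] 12.6417
foot 0.1110 [-0.1   0.79  0.02] 12.9083
foot 0.1080 [-0.71 -0.18  0.25] 13.175
foot 0.1050 [-0.11  0.4  -0.4 ] 13.4417
foot 0.1020 [-0.01  0.16  0.11] 13.7083
foot 0.0990 [ 0.21  0.36 -0.39] 13.975
foot 0.0960 [-0.55  0.32 -0.18] 14.2417
foot 0.0930 [ 0.04 -0.12 -0.33] 14.5083
foot 0.0900 [ 0.14  0.08 -0.52] 14.775
foot 0.0870 [ 0.73 -0.41 -0.63] 15.0417
foot 0.0840 [ 0.63 -0.05 -0.12] 15.3083
[0.59781771 0.15069645 0.17077209] [np.float64(0.597903527618041), np.float64(0.15071362966948437), 0.17099999999999996] [ 0.05676665 -0.05603851  0.01071197]
```

Run:
```python
from h import *
ox,oy=0,-.0004
f0=np.load("f0.npy"); z=.171
while z>.0345+.087:
    z-=.004 
    robot.movel(pos(ox,oy,z),rate=.05)
    f=force(3)-f0; print(f"foot {z-.087:.4f}",f.round(2),round(robot.read_eef_pos()[2],5),round(robot.read_t(),2))
    if f[2]>9 or abs(f[:2]).max()>8: print("STOP");break
print(robot.read_eef_pos(),pos(ox,oy,z),robot.read_ft_torque(),robot.read_opening())
```

```text
foot 0.0800 [ 0.78 -0.02 -0.11] 0.16663 15.57
foot 0.0760 [0.05 0.11 0.01] 0.16272 15.84
foot 0.0720 [-0.16 -0.24 -0.78] 0.15864 16.11
foot 0.0680 [ 0.08  0.07 -0.41] 0.15454 16.38
foot 0.0640 [ 0.32 -0.28 -1.56] 0.1503 16.64
foot 0.0600 [ 0.22 -0.19 -2.04] 0.14644 16.91
foot 0.0560 [-0.24 -0.68 -0.97] 0.14255 17.18
foot 0.0520 [-0.36 -0.2  -1.01] 0.13855 17.44
foot 0.0480 [-0.96 -0.53 -1.09] 0.13452 17.71
foot 0.0440 [ 0.09  0.   -0.67] 0.13048 17.98
foot 0.0400 [-0.14  0.23 -1.59] 0.1265 18.24
foot 0.0360 [-1.35 -0.04 -1.35] 0.12249 18.51
foot 0.0320 [-0.24 -0.06 -1.67] 0.11852 18.77
[0.59776482 0.15070821 0.1185223 ] [np.float64(0.597903527618041), np.float64(0.15071362966948437), 0.11899999999999997] [-0.12020542  0.16837863  0.1831143 ] 0.13495664176236774
```

Run:
```python
from h import *
for n in ["wrist","side"]:
    c=robot.calibration(n); im,d=robot.camera(n); np.savez(f"pics/{n}6.npz",d=d,**c); cv2.imwrite(f"pics/{n}6.png",im[:,:,::-1])
    if n=="side": crop(im,245,345,75,215,4,"pics/side6a.png")
    else: crop(im,200,310,90,330,2.4,"pics/w6a.png")
print(robot.read_t(),force()-np.load("f0.npy"),robot.read_eef_pos(),robot.read_opening(),robot.read_joint_vel())
```

```text
18.875 [-0.25942499 -0.146929   -2.18464409] [0.5977467  0.15068621 0.11852589] 0.13325510494103937 [-0.00215054  0.00207918 -0.00128166 -0.00049341  0.00151235 -0.00091632]
```

View pics/side6a.png

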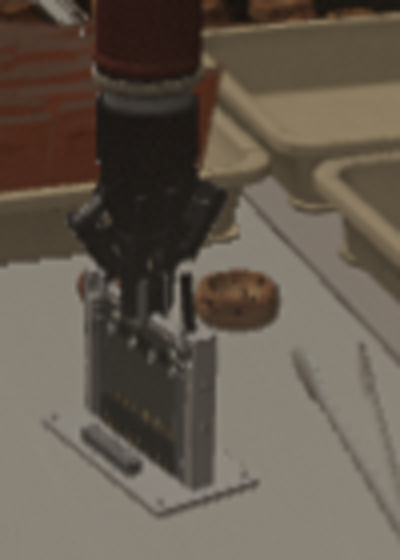

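View pics/w6a.png

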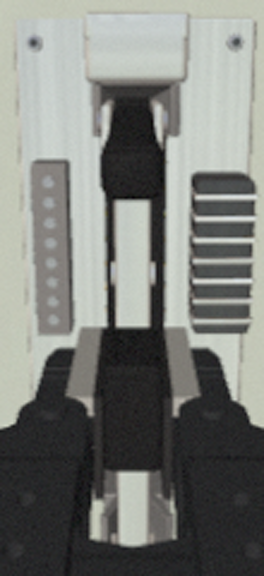

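Run:
```python
from h import *
ox,oy=0,-.0004
f0=np.load("f0.npy"); z=.1185
while z>.024+.087:
    z-=.0005 
    robot.movel(pos(ox,oy,z),rate=.01)
    f=force(3)-f0; e=robot.read_eef_pos()[2]; print(f"foot {z-.087:.4f}",f.round(2),round(e,5),round(robot.read_t(),2))
    if f[2]>5 or abs(f[:2]).max()>8: print("STOP");break
print(robot.read_eef_pos(),pos(ox,oy,z),robot.read_ft_torque(),robot.read_opening())
```

```text
foot 0.0310 [-1.97 -0.32  0.97] 0.11813 19.17
foot 0.0305 [-3.19 -0.11  2.77] 0.11777 19.43
foot 0.0300 [-3.03 -0.19  2.94] 0.11711 19.7
foot 0.0295 [-3.28  0.36  3.42] 0.11656 19.97
foot 0.0290 [-4.04  0.14  6.92] 0.11653 20.23
STOP
[0.59809237 0.1507429  0.11653161] [np.float64(0.597903527618041), np.float64(0.15071362966948437), 0.11599999999999999] [-0.24852052  0.95824332  0.05551465] 0.13466353744354567
```

Run:
```python
from h import *
ox,oy=-.0003,-.0004
f0=np.load("f0.npy"); z=.116
while z>.024+.087:
    z-=.0003 
    ox=max(ox-.0002,-.0008)
    robot.movel(pos(ox,oy,z),rate=.01)
    f=force(3)-f0; e=robot.read_eef_pos()[2]; print(f"foot {z-.087:.4f}",f.round(2),round(e,5),round(robot.read_t(),2))
    if f[2]>12.8 or abs(f[:2]).max()>8: print("STOP");break
robot.wait(.3);f=force(6)-f0;print(f)
print(robot.read_eef_pos(),pos(ox,oy,z),robot.read_ft_torque(),robot.read_opening())
```

```text
foot 0.0287 [-3.26  0.33  7.47] 0.11652 20.5
foot 0.0284 [-3.95  0.36  8.36] 0.11653 20.77
foot 0.0281 [-4.39  1.11  9.89] 0.11655 21.03
foot 0.0278 [-4.17  0.89 11.34] 0.11652 21.3
foot 0.0275 [-5.07  0.56 12.52] 0.11648 21.57
foot 0.0272 [-5.35  0.57 13.83] 0.11647 21.83
STOP
[-5.50952305  0.48390804 14.08881747]
[0.59824011 0.1507361  0.11651806] [np.float64(0.5971307869570097), np.float64(0.15050657443340235), 0.11420000000000004] [-0.2932244   1.26028462  0.04808958] 0.1348732043602997
```

Run:
```python
from h import *
f0=np.load("f0.npy")
robot.movel(pos(-.0010,-.0004,.1139),rate=.01); robot.wait(.5)
print("held",force(6)-f0,robot.read_eef_pos(),robot.read_t())
for ox,z in [(-.0005,.1150),(0,.1158),(.0,.1162)]:
    robot.movel(pos(ox,-.0004,z),rate=.02); print(force(4)-f0,robot.read_eef_pos().round(5))
c=robot.calibration("wrist"); im,d=robot.camera("wrist"); np.savez("pics/w7.npz",d=d,**c); cv2.imwrite("pics/w7.png",im[:,:,::-1])
print(robot.read_t())
```

```text
held [-5.18358727  0.5634691  14.33725627] [0.59832706 0.15074186 0.1164746 ] 22.9667
[-4.50664517  0.43772692 10.43801746] [0.59822 0.15077 0.11646]
[-3.95729377  0.20240518  8.17922674] [0.59824 0.15075 0.11649]
[-3.49154142  0.57879442  7.08210275] [0.59816 0.15073 0.11651]
23.8417
```

Run:
```python
from h import *
f0=np.load("f0.npy")
for z in [.1168,.1172,.1175,.1178,.118]:
    robot.movel(pos(0,-.0004,z),rate=.02); f=force(4)-f0; print(z,f,robot.read_eef_pos().round(5))
    if f[2]<2.0: break
robot.let_go(); robot.wait(.3)
print(robot.read_ft_force(),robot.read_eef_pos(),robot.read_t(),robot.read_opening())
e=robot.read_eef_pos()
robot.movel([e[0],e[1],.25],rate=.2)
for n in ["wrist","side"]:
    c=robot.calibration(n); im,d=robot.camera(n); np.savez(f"pics/{n}8.npz",d=d,**c); cv2.imwrite(f"pics/{n}8.png",im[:,:,::-1])
    if n=="side": crop(im,245,345,75,215,4,"pics/side8a.png")
    else: crop(im,180,330,60,310,2.3,"pics/w8a.png")
print(robot.read_t())
```

```text
0.1168 [-1.57273363 -0.1971025   3.10926242] [0.59797 0.15069 0.1165 ]
0.1172 [ 0.25668509 -0.43858789 -2.20838554] [0.59779 0.15067 0.11653]
[ 0.10007054 -0.71376667 -1.12687379] [0.59788293 0.15073227 0.11717439] 25.4 0.9986804780029678
26.3167
```

View pics/side8a.png

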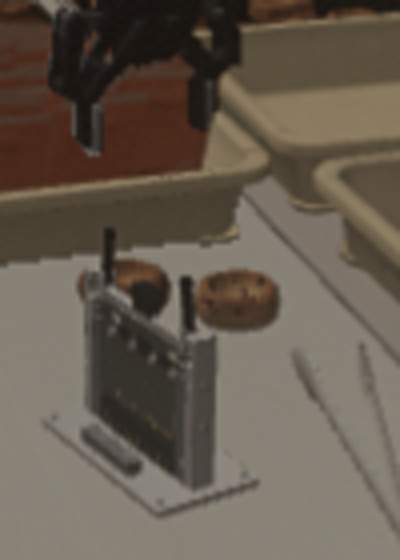

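View pics/w8a.png

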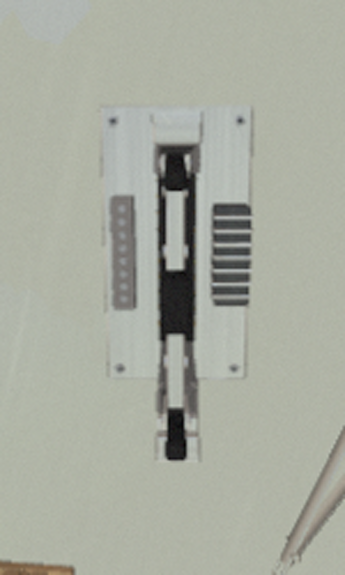

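```bash
cat >> h.py <<'E'
CY=.0002
def tgt(s,th,r,pz,off=0.):
    # TCP target for finger's inner lower corner at r along the handle, off = gap normal to the handle
    t=np.radians(th); n=.0035+off
    y=.058-r*np.cos(t)+n*np.sin(t)+.011; z=pz+r*np.sin(t)+n*np.cos(t)
    return pos(0,s*y+CY,z)
def own(p):
    q=np.array(p[:2])-RK; return np.array([q@EX,q@EY,p[2]])
def stage(s,angs,r,pz,f0,fmax=16,rate=.06):
    f=None
    for th in angs:
        robot.movel(tgt(s,th,r,pz),rate=rate)
        f=force(2)-f0
        print(s,th,f.round(2),own(robot.read_eef_pos()).round(4),own(tgt(s,th,r,pz)).round(4))
        if np.linalg.norm(f)>fmax: print("FMAX");break
    return f
E
python3 - <<'E'
from h import *
robot.close(); o=pos(0,.087,.25)
robot.movel(o,rate=.25); robot.wait(.3); f0=force(6); np.save("f1.npy",f0); print(f0)
pz=.1295
robot.movel(pos(0,.087,pz+.036),rate=.25)
f=stage(1,[95,80,65,50],.036,pz,f0,fmax=10,rate=.08)
print(robot.read_t())
c=robot.calibration("side"); im,d=robot.camera("side"); crop(im,245,345,75,215,4,"pics/side9a.png")
E
```

```text
[-0.19798321 -0.18285577  0.16444003]
1 95 [ 0.43  0.28 -0.44] [0.0011 0.0751 0.167 ] [0.     0.0758 0.1651]
1 80 [ 0.59 -0.16 -0.25] [1.000e-04 6.580e-02 1.659e-01] [0.     0.0664 0.1656]
1 65 [ 0.53 -0.03  0.43] [-1.000e-04  5.660e-02  1.633e-01] [0.     0.0572 0.1636]
1 50 [ 0.34  0.1  -0.08] [-0.0002  0.0482  0.1588] [-0.      0.0487  0.1593]
29.5417
```

View pics/side9a.png

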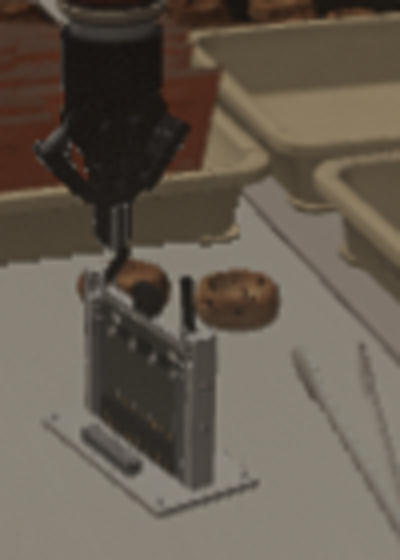

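Run:
```python
from h import *
f0=np.load("f1.npy"); pz=.1295
stage(1,[42,36],.036,pz,f0,fmax=10,rate=.06)
e=own(robot.read_eef_pos())
robot.movel(pos(0,e[1]+.003,.188),rate=.2)
robot.movel(pos(0,-.089,.188),rate=.3)
robot.movel(pos(0,-.087,pz+.036),rate=.2)
stage(-1,[95,75,55,42,36,30],.036,pz,f0,fmax=10,rate=.09)
print(robot.read_t())
c=robot.calibration("side"); im,d=robot.camera("side"); crop(im,245,345,75,215,4,"pics/side10a.png")
```

```text
1 42 [0.16 0.3  0.83] [-1.00e-04  4.46e-02  1.56e-01] [0.     0.0448 0.1562]
1 36 [0.47 0.34 0.58] [-0.      0.042   0.1534] [-0.      0.0421  0.1535]
-1 95 [ 0.9   0.79 -0.5 ] [ 0.0005 -0.0744  0.166 ] [-0.     -0.0754  0.1651]
-1 75 [ 0.66  0.65 -0.46] [ 1.000e-04 -6.220e-02  1.654e-01] [ 0.     -0.0629  0.1652]
-1 55 [ 0.09 -0.3  -0.13] [-0.0002 -0.0503  0.1606] [-0.    -0.051  0.161]
-1 42 [ 0.09 -0.2   0.19] [-0.0003 -0.0439  0.1557] [-0.     -0.0444  0.1562]
-1 36 [ 0.15  0.38 -0.14] [-1.000e-04 -4.160e-02  1.533e-01] [ 0.     -0.0417  0.1535]
-1 30 [-0.17 -1.59  2.48] [ 1.000e-04 -3.950e-02  1.507e-01] [ 0.     -0.0394  0.1505]
32.9583
```

View pics/side10a.png

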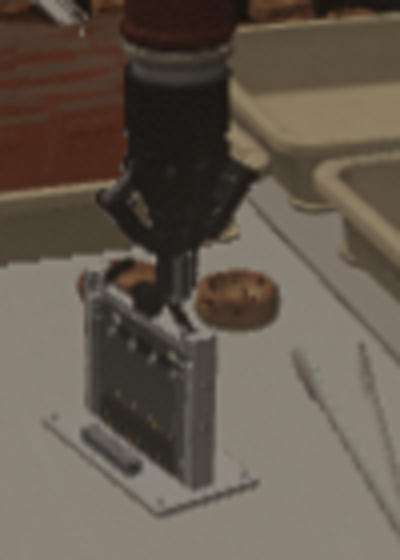

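```bash
cat >> h.py <<'E'
def visit(s,angs,r,f0,fmax=18,th0=None,pzf=lambda t: .122+.0075*min(max(t,0),34)/34,rate=.04):
    th0=th0 or angs[0]+8
    e=own(robot.read_eef_pos())
    robot.movel(pos(0,e[1]+np.sign(e[1])*.002,.172),rate=.2)
    t=own(tgt(s,th0,r,pzf(th0),.004))
    robot.movel(pos(0,t[1],.172),rate=.3)
    robot.movel(pos(0,t[1],t[2]),rate=.15)
    for th in angs:
        g=tgt(s,th,r,pzf(th)); robot.movel(g,rate=rate); f=force(2)-f0
        print(s,th,f.round(2),own(robot.read_eef_pos()).round(4),own(g).round(4))
        if np.linalg.norm(f)>fmax: print("FMAX");break
    print(robot.read_t())
E
python3 - <<'E'
from h import *
f0=np.load("f1.npy")
visit(1,[28,24,20,17],.038,f0,th0=38)
visit(-1,[24,20,16,12],.038,f0,th0=34)
E
```

```text
1 28 [-0.02 -0.16  4.35] [0.0007 0.0366 0.15  ] [-0.      0.0373  0.1491]
1 24 [-0.74  0.49  7.91] [0.0009 0.0354 0.1474] [-0.      0.0359  0.1459]
1 20 [-1.13  0.24  9.57] [0.001  0.0341 0.1445] [-0.      0.0347  0.1427]
1 17 [-2.6  -0.46  9.5 ] [0.001  0.0332 0.1422] [0.     0.0339 0.1402]
35.175
-1 24 [0.9  0.74 2.13] [ 0.0005 -0.035   0.1464] [ 0.     -0.0355  0.1459]
-1 20 [0.39 0.98 6.06] [ 0.0006 -0.034   0.1438] [ 0.     -0.0343  0.1427]
-1 16 [-1.31  1.62  8.06] [ 0.0007 -0.033   0.1408] [ 0.     -0.0332  0.1394]
-1 12 [-1.18  1.44  8.47] [ 0.0008 -0.032   0.1376] [ 0.     -0.0324  0.136 ]
37.3917
```

Run:
```python
from h import *
f0=np.load("f1.npy")
visit(1,[14,10,6],.038,f0,th0=26)
visit(-1,[8,4,0],.038,f0,th0=20)
for n in ["side"]:
    im,d=robot.camera(n); crop(im,265,325,125,175,10,"pics/side11a.png")
```

```text
1 14 [0.28 0.1  4.26] [0.001  0.0326 0.139 ] [0.     0.0332 0.1377]
1 10 [-0.24  0.03  6.66] [0.0011 0.0318 0.1359] [-0.      0.0324  0.1343]
1 6 [-0.82  0.36  7.3 ] [0.0011 0.0313 0.1325] [-0.      0.0318  0.1308]
39.4417
-1 8 [0.82 0.47 5.41] [ 0.0011 -0.0315  0.1338] [-0.     -0.0317  0.1325]
-1 4 [ 0.5  -0.07  5.68] [ 0.0012 -0.0312  0.1305] [ 0.     -0.0311  0.129 ]
-1 0 [-1.56 -2.82 10.39] [ 0.0013 -0.0319  0.1279] [-0.     -0.0308  0.1255]
41.5333
```

View pics/side11a.png

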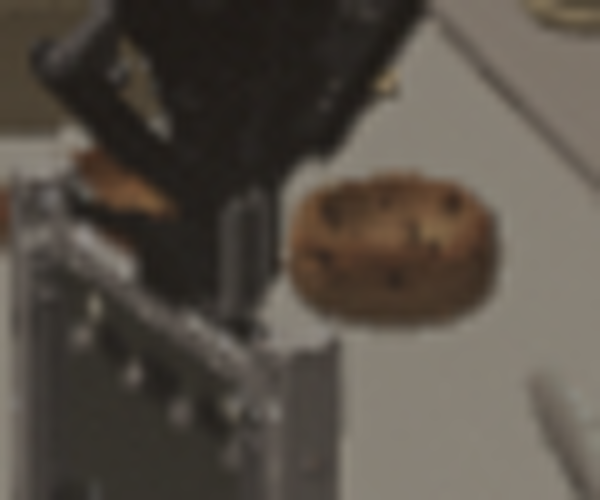

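```bash
cat >> h.py <<'E'
def press(s,r,f0,zs,fmax=20):
    for z in zs:
        g=own(tgt(s,0,r,.122)); robot.movel(pos(0,g[1],z),rate=.03); f=force(3)-f0
        print("press",s,round(z,4),f.round(2),own(robot.read_eef_pos()).round(4))
        if f[2]>fmax: break
    print(robot.read_t())
E
python3 - <<'E'
from h import *
f0=np.load("f1.npy")
visit(1,[4,0],.038,f0,th0=14)
press(1,.038,f0,[.1243,.1232,.1222,.1212],fmax=17)
visit(-1,[2,0],.038,f0,th0=8)
press(-1,.038,f0,[.1243,.1232,.1222,.1212],fmax=17)
E
```

```text
1 4 [1.09 1.17 4.78] [0.0013 0.0315 0.1306] [-0.      0.0315  0.129 ]
1 0 [1.56 4.35 7.29] [0.0016 0.0322 0.1276] [0.     0.0312 0.1255]
43.425
press 1 0.1243 [-0.35  5.88 11.76] [0.0021 0.0323 0.1274]
press 1 0.1232 [-2.74  5.82 16.37] [0.0023 0.0323 0.1272]
press 1 0.1222 [-4.5   5.86 20.51] [0.0025 0.0324 0.1271]
44.225
-1 2 [2.27 0.18 3.13] [ 0.0011 -0.031   0.1284] [-0.     -0.0309  0.1273]
-1 0 [-0.76 -0.62  8.54] [ 0.001  -0.0313  0.1275] [-0.     -0.0308  0.1255]
46.0333
press -1 0.1243 [-3.53 -0.69 14.06] [ 0.001  -0.0314  0.1272]
press -1 0.1232 [-3.09 -1.28 16.39] [ 0.0019 -0.0316  0.1271]
press -1 0.1222 [-4.93 -1.24 20.7 ] [ 0.0021 -0.0317  0.1269]
46.8333
```

Run:
```python
from h import *
robot.movel(pos(0,-.034,.2),rate=.25)
robot.movel(pos(0,-.03,.25),rate=.25); robot.wait(.2)
for n in ["wrist","side"]:
    c=robot.calibration(n); im,d=robot.camera(n); np.savez(f"pics/{n}12.npz",d=d,**c); cv2.imwrite(f"pics/{n}12.png",im[:,:,::-1])
    if n=="side": crop(im,255,325,115,200,7,"pics/side12a.png")
    else: 
        crop(im,200,320,0,260,2.3,"pics/w12a.png"); P=cloud(c,d); np.save("pics/P12.npy",P)
print(robot.read_t())
```

```text
47.9417
```

View pics/side12a.png

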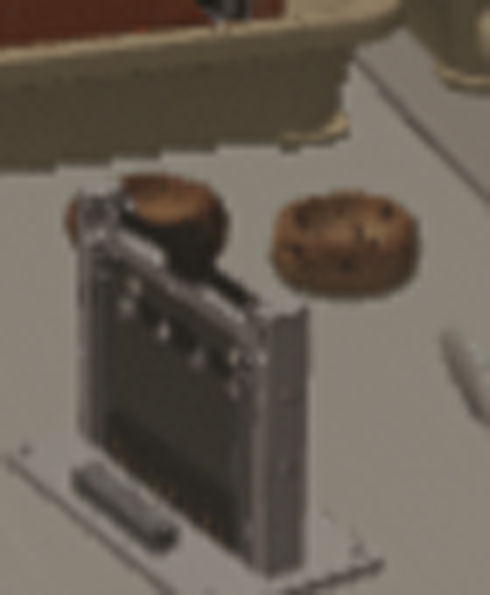

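View pics/w12a.png

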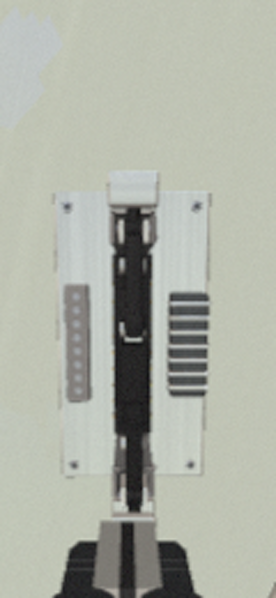

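Run:
```python
from h import *
q=np.load("pics/wrist12.npz"); P=np.load("pics/P12.npy")
o=(P[:,:,:2]-RK); X=o@EX; Y=o@EY; Z=P[:,:,2]
m=(abs(X)<.003)&(Z>.09)
for lo in range(-84,88,4):
    k=m&(Y*1e3>=lo)&(Y*1e3<lo+4)
    if k.sum(): print(lo,k.sum(),(np.median(Z[k])*1e3).round(1),(np.percentile(Z[k],[10,90])*1e3).round(1))
c=robot.calibration("wrist")
```

```text
-68 38 131.5 [125.6 134.8]
-64 17 127.5 [126.3 128.4]
-60 22 129.3 [128.1 129.8]
-56 24 128.2 [127.6 128.9]
-52 19 128.2 [127.4 128.7]
-48 22 128.7 [127.9 129.6]
-44 48 207.2 [128.2 286.1]
-40 124 293.8 [129.  299.3]
-36 117 286.0 [128.7 297.1]
-32 115 285.9 [128.8 296.8]
-28 110 285.9 [129.1 312. ]
-24 680 328.8 [285.6 342.1]
-20 1704 331.2 [270.2 343.4]
-16 79 318.4 [313.3 323.5]
-12 26 140.8 [140.  141.5]
-8 25 140.6 [140.1 141.1]
-4 27 140.7 [140.2 141.5]
0 22 140.7 [140.4 141.6]
4 24 140.8 [140.3 141.8]
8 43 139.9 [119.7 141.4]
12 18 131.9 [130.8 132.8]
16 23 132.8 [131.8 133.8]
20 24 132.0 [131.2 133.1]
24 30 131.5 [130.7 132.1]
28 24 131.1 [130.2 132.3]
32 24 130.6 [129.9 131.2]
36 981 390.9 [390.9 390.9]
40 24 129.8 [129.5 130.2]
44 24 129.3 [128.9 130.4]
48 34 129.2 [128.5 130.3]
52 29 129.6 [128.2 130.7]
56 34 129.4 [128.6 130.4]
60 24 127.2 [125.9 128.4]
64 41 134.2 [127.6 135.8]
68 33 134.9 [133.9 135.7]
72 30 134.4 [133.6 135.3]
76 21 134.7 [133.8 135.5]
```

Run:
```python
from h import *
f0=np.load("f1.npy")
g=own(tgt(1,0,.040,.122))
robot.movel(pos(0,g[1],.2),rate=.3); robot.movel(pos(0,g[1],.14),rate=.2)
press(1,.040,f0,[.132,.129,.1265,.124,.122],fmax=22)
robot.wait(.3); print(force(3)-f0,own(robot.read_eef_pos()))
robot.movel(pos(0,g[1],.2),rate=.25)
robot.movel(pos(0,-.03,.25),rate=.3); robot.wait(.1)
n="wrist";c=robot.calibration(n); im,d=robot.camera(n); np.savez(f"pics/{n}13.npz",d=d,**c)
crop(im,200,320,0,260,2.3,"pics/w13a.png"); P=cloud(c,d)
o=(P[:,:,:2]-RK); X=o@EX; Y=o@EY; Z=P[:,:,2]
m=(abs(X)<.003)&(Z>.09)&(Z<.15)
for lo in range(-84,88,4):
    k=m&(Y*1e3>=lo)&(Y*1e3<lo+4)
    if k.sum(): print(lo,k.sum(),(np.median(Z[k])*1e3).round(1),end='; ')
print(robot.read_t())
```

```text
press 1 0.132 [ 0.75  0.2  -0.28] [0.0002 0.0292 0.1323]
press 1 0.129 [ 1.58 -0.34  2.88] [0.0005 0.0291 0.1295]
press 1 0.1265 [-0.8   0.38  5.74] [0.0006 0.0292 0.1275]
press 1 0.124 [-1.56  1.84 13.3 ] [0.0018 0.0295 0.1271]
press 1 0.122 [-4.78  2.2  21.15] [0.0024 0.0296 0.1267]
50.3
[-4.65146248  1.86238053 21.11947038] [0.00237964 0.02960723 0.12679726]
-72 3 113.1; -68 40 129.4; -64 16 127.5; -60 15 129.2; -56 22 128.9; -52 24 128.6; -48 20 128.6; -44 22 129.1; -40 23 129.4; -36 20 129.6; -32 23 130.1; -28 24 130.3; -24 24 131.0; -20 24 131.1; -16 12 130.5; -12 24 140.6; -8 24 140.6; -4 24 140.6; 0 26 140.4; 4 33 140.5; 8 28 140.5; 12 30 127.9; 16 29 128.5; 20 25 128.7; 24 24 128.3; 28 24 128.3; 32 30 128.2; 36 24 127.8; 40 25 128.2; 44 31 128.0; 48 28 128.4; 52 35 128.0; 56 28 128.9; 60 32 127.1; 64 38 133.9; 68 35 134.7; 72 32 134.8; 76 16 134.6; 51.6333
```

View pics/w13a.png

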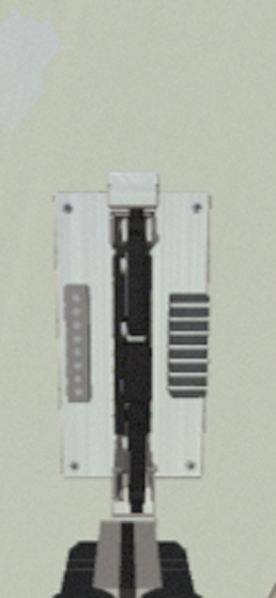

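```bash
cat >> h.py <<'E'
def gentle(s,r,f0,fs,z0=.1310,step=.0006):
    g=own(tgt(s,0,r,.122)); e=own(robot.read_eef_pos())
    if e[2]<.15: robot.movel(pos(0,e[1],.15),rate=.2)
    e=own(robot.read_eef_pos())
    robot.movel(pos(0,g[1],max(.15,min(e[2],.152))),rate=.3)
    robot.movel(pos(0,g[1],z0),rate=.1)
    z=z0
    while z>.1225:
        z-=step; robot.movel(pos(0,g[1],z),rate=.03); f=force(2)-f0; e=own(robot.read_eef_pos())
        if f[2]>fs: break
    print(s,"z",round(z,4),f.round(1),e.round(4),robot.read_t())
E
python3 - <<'E'
from h import *
f0=np.load("f1.npy")
gentle(-1,.042,f0,10,z0=.1295,step=.001)
gentle(1,.042,f0,8,z0=.1285,step=.0008)
robot.movel(pos(0,.027,.2),rate=.3)
robot.movel(pos(0,-.03,.25),rate=.3); robot.wait(.05)
n="wrist";c=robot.calibration(n); im,d=robot.camera(n); np.savez(f"pics/{n}14.npz",d=d,**c); P=cloud(c,d)
o=(P[:,:,:2]-RK); X=o@EX; Y=o@EY; Z=P[:,:,2]
m=(abs(X)<.003)&(Z>.09)&(Z<.15)
for lo in range(-84,88,4):
    k=m&(Y*1e3>=lo)&(Y*1e3<lo+4)
    if k.sum(): print(lo,(np.median(Z[k])*1e3).round(1),end='; ')
print(robot.read_t())
E
```

```text
-1 z 0.1245 [-3.   0.5 13.8] [ 0.0009 -0.027   0.1271] 53.775
1 z 0.1253 [-4.4 -1.4 11.1] [0.0004 0.0269 0.1269] 55.7917
-68 131.7; -64 127.2; -60 129.2; -56 128.7; -52 128.8; -48 128.9; -44 128.8; -40 129.5; -36 129.7; -32 130.1; -28 130.1; -24 130.7; -20 131.1; -16 130.5; -12 140.5; -8 140.5; -4 140.5; 0 140.5; 4 140.6; 8 140.3; 12 125.2; 16 128.3; 20 128.3; 24 128.0; 28 128.1; 32 128.0; 36 128.2; 40 127.5; 44 127.5; 48 128.2; 52 127.8; 56 128.5; 60 127.2; 64 134.0; 68 134.6; 72 134.5; 76 134.6; 56.6917
```

Run:
```python
from h import *
q0=np.array(robot.read_q())
for a in (105,-75): 
    q=robot.inverse_kinematics(pos(0.0002,.0002,.17),ori(np.radians(a))); print(a,None if q is None else np.round(np.array(q)-q0,2))
```

```text
105 [ 0.05  0.06  0.08 -0.   -0.14 -1.52]
-75 [ 0.05  0.06  0.08 -0.   -0.14  1.62]
```

Run:
```python
from h import *
t0=robot.read_t()
robot.let_go(); print(robot.read_t())
robot.move_ptp(pos(.0002,.0002,.165),ori(np.radians(105))); print(robot.read_t())
robot.movel(pos(.0002,.0002,.1285),rate=.1)
robot.wait(.15); f1=force(3); print(f1,robot.read_t(),own(robot.read_eef_pos()).round(4))
robot.close(20); f=force(2)-f1
print("closed",f,robot.read_opening(),own(robot.read_eef_pos()).round(4),robot.read_t())
im,d=robot.camera("wrist"); crop(im,150,360,120,340,2.5,"pics/w15.png")
```

```text
57.475
58.8333
[-0.05682253  0.0108904  -0.21796606] 59.5167 [9.000e-04 1.000e-04 1.295e-01]
closed [-0.48672096  0.12672893  4.80171976] 0.2708612761720325 [0.0007 0.0003 0.1293] 60.1083
```

View pics/w15.png

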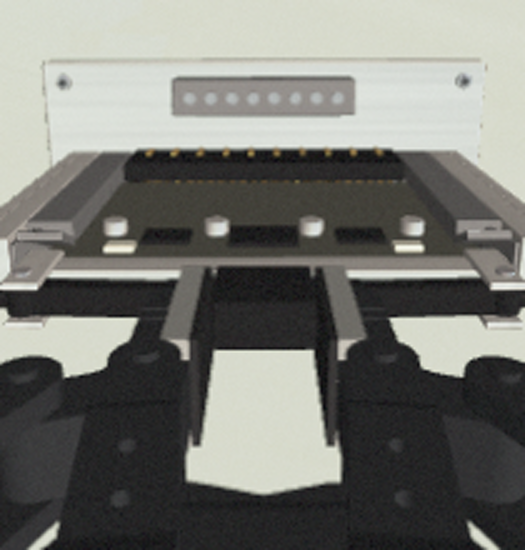

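Run:
```python
from h import *
f1=np.array([-.06,.01,-.22])
for z in (.1275,.1267,.126,.1253):
    robot.movel(pos(.0002,.0002,z),rate=.03); f=force(2)-f1; print(z,f.round(1),own(robot.read_eef_pos()).round(4),robot.read_t())
    if f[2]>13: break
robot.let_go(); robot.movel(pos(.0002,.0002,.20),rate=.2)
n="wrist";c=robot.calibration(n); im,d=robot.camera(n); crop(im,130,380,100,384,2,"pics/w16.png"); P=cloud(c,d)
im2,d2=robot.camera("side"); crop(im2,265,325,125,175,10,"pics/side16.png")
o=(P[:,:,:2]-RK); X=o@EX; Y=o@EY; Z=P[:,:,2]
m=(abs(X)<.003)&(Z>.09)&(Z<.15)
for lo in range(-84,88,4):
    k=m&(Y*1e3>=lo)&(Y*1e3<lo+4)
    if k.sum(): print(lo,(np.median(Z[k])*1e3).round(1),end='; ')
print(robot.read_t())
```

```text
0.1275 [-2.2  0.7  9.9] [0.001  0.0003 0.1293] 60.4167
0.1267 [-3.7  0.8 13.9] [0.0012 0.0003 0.1292] 60.675
-80 134.7; -76 134.6; -72 134.0; -68 129.5; -64 127.2; -60 129.0; -56 127.9; -52 127.6; -48 127.8; -44 128.2; -40 128.2; -36 128.5; -32 128.7; -28 129.0; -24 129.2; -20 129.3; -16 118.9; -12 140.0; -8 140.5; -4 140.4; 0 140.2; 4 140.4; 8 139.8; 12 119.3; 16 129.3; 20 129.2; 24 129.1; 28 128.6; 32 128.6; 36 128.5; 40 128.0; 44 127.9; 48 127.7; 52 127.9; 56 129.0; 60 126.6; 64 131.2; 68 134.4; 72 134.6; 76 134.7; 61.9167
```

View pics/w16.png

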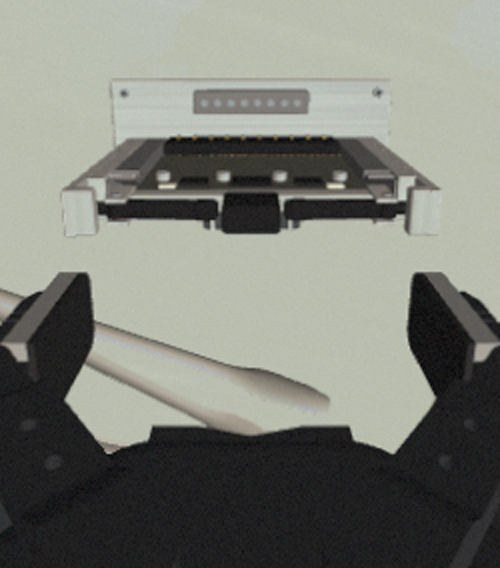

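View pics/side16.png

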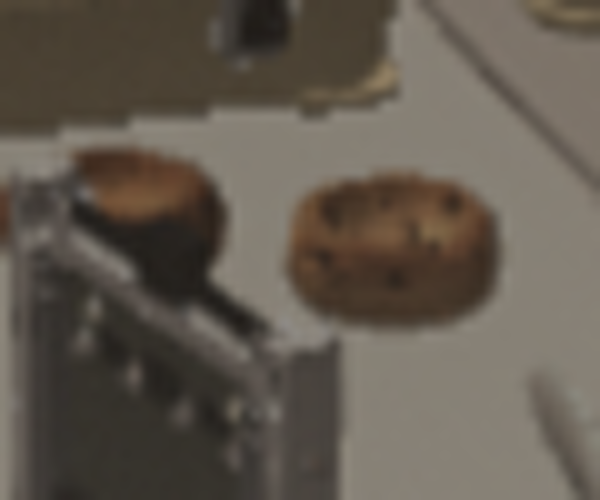

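Run:
```python
from h import *
f1=np.array([-.06,.01,-.22])
robot.movel(pos(.0002,.0002,.126),rate=.15); robot.wait(.1); print(own(robot.read_eef_pos()).round(4))
robot.close(20); f=force(3)-f1; print("closed",f.round(1),robot.read_opening(),own(robot.read_eef_pos()).round(4),robot.read_t())
robot.let_go(); robot.movel(pos(.0002,.0002,.20),rate=.25)
n="wrist";c=robot.calibration(n); im,d=robot.camera(n); crop(im,130,380,100,384,2,"pics/w17.png"); P=cloud(c,d)
o=(P[:,:,:2]-RK); X=o@EX; Y=o@EY; Z=P[:,:,2]
m=(abs(X)<.003)&(Z>.09)&(Z<.15)
for lo in range(-84,88,4):
    k=m&(Y*1e3>=lo)&(Y*1e3<lo+4)
    if k.sum(): print(lo,(np.median(Z[k])*1e3).round(1),end='; ')
print(robot.read_t())
```

```text
[0.0013 0.     0.1276]
closed [-0.   0.3  6.4] 0.2740044016271023 [0.0015 0.0002 0.1279] 63.2583
-80 134.3; -76 134.8; -72 134.4; -68 129.1; -64 127.4; -60 128.6; -56 127.7; -52 127.6; -48 127.9; -44 127.8; -40 128.0; -36 128.4; -32 127.9; -28 127.9; -24 128.7; -20 128.5; -16 118.9; -12 140.1; -8 140.1; -4 140.2; 0 140.3; 4 140.2; 8 139.7; 12 125.9; 16 129.3; 20 129.2; 24 128.5; 28 128.4; 32 128.4; 36 128.7; 40 128.2; 44 128.3; 48 127.7; 52 128.3; 56 128.8; 60 126.7; 64 131.9; 68 134.4; 72 134.7; 76 134.4; 64.3833
```

Run:
```python
from h import *
f1=np.array([-.06,.01,-.22])
robot.movel(pos(-.0005,.0002,.1248),rate=.15); robot.wait(.2); print(own(robot.read_eef_pos()).round(4))
robot.close(20); f=force(3)-f1; print("closed",f.round(1),robot.read_opening(),own(robot.read_eef_pos()).round(4),robot.read_t())
robot.wait(.15); print((force(2)-f1).round(1))
robot.let_go(); robot.movel(pos(.0002,.0002,.20),rate=.25)
n="wrist";c=robot.calibration(n); im,d=robot.camera(n); crop(im,130,380,100,384,2,"pics/w18.png"); P=cloud(c,d)
o=(P[:,:,:2]-RK); X=o@EX; Y=o@EY; Z=P[:,:,2]
m=(abs(X)<.003)&(Z>.09)&(Z<.15)
for lo in range(-84,88,4):
    k=m&(Y*1e3>=lo)&(Y*1e3<lo+4)
    if k.sum(): print(lo,(np.median(Z[k])*1e3).round(1),end='; ')
print(robot.read_t())
```

```text
[5.000e-04 1.000e-04 1.264e-01]
closed [0.3 0.  7.8] 0.2737548692734408 [0.0013 0.     0.1273] 65.8333
[0.6 0.1 7.9]
-80 134.5; -76 134.6; -72 134.5; -68 129.5; -64 127.1; -60 128.6; -56 127.5; -52 127.4; -48 127.6; -44 127.8; -40 127.6; -36 127.5; -32 127.7; -28 127.7; -24 128.0; -20 127.9; -16 119.5; -12 140.1; -8 140.3; -4 140.5; 0 140.1; 4 140.2; 8 139.3; 12 128.0; 16 129.9; 20 129.4; 24 128.8; 28 129.0; 32 128.5; 36 128.6; 40 128.3; 44 128.2; 48 128.1; 52 128.4; 56 128.8; 60 126.8; 64 131.1; 68 134.3; 72 134.5; 76 134.9; 67.1167
```

View pics/w18.png

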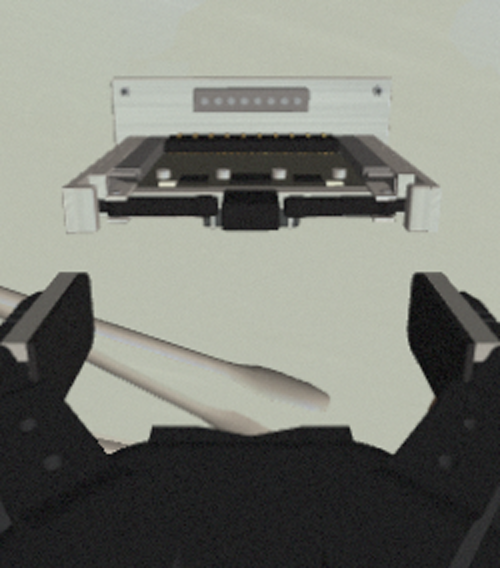

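Run:
```python
from h import *
f1=np.array([-.06,.01,-.22])
ex=np.array([EX[0],EX[1],0]); o2=(R.from_rotvec(-np.radians(1.5)*ex)*R.from_rotvec(ori(np.radians(105)))).as_rotvec()
try:
    robot.movel(pos(-.0005,.0002,.1245),rate=.18,ori=o2); robot.wait(.12)
    robot.close(20); f=force(2)-f1; print("closed",f.round(1),own(robot.read_eef_pos()).round(4),robot.read_t())
    robot.let_go(); robot.movel(pos(.0002,.0002,.19),rate=.25)
except robot.MotionError as x: print("ERR",x)
n="wrist";c=robot.calibration(n); im,d=robot.camera(n); print(robot.read_t()); crop(im,130,380,100,384,2,"pics/w19.png"); P=cloud(c,d)
o=(P[:,:,:2]-RK); X=o@EX; Y=o@EY; Z=P[:,:,2]
m=(abs(X)<.003)&(Z>.09)&(Z<.15)
for lo in range(-84,88,4):
    k=m&(Y*1e3>=lo)&(Y*1e3<lo+4)
    if k.sum(): print(lo,(np.median(Z[k])*1e3).round(1),end='; ')
```

```text
closed [-0.3 -0.1  9.7] [0.0016 0.0002 0.1275] 68.3917
69.475
-80 134.6; -76 134.5; -72 134.2; -68 128.7; -64 127.2; -60 128.7; -56 127.5; -52 127.3; -48 127.7; -44 127.4; -40 127.8; -36 127.8; -32 128.1; -28 128.3; -24 128.5; -20 128.7; -16 118.8; -12 140.1; -8 140.0; -4 140.4; 0 140.1; 4 140.0; 8 138.8; 12 122.8; 16 128.8; 20 128.2; 24 128.3; 28 128.1; 32 128.0; 36 128.1; 40 128.0; 44 127.8; 48 127.5; 52 128.0; 56 128.6; 60 126.9; 64 131.0; 68 134.3; 72 134.7; 76 134.6;
```

View pics/w19.png

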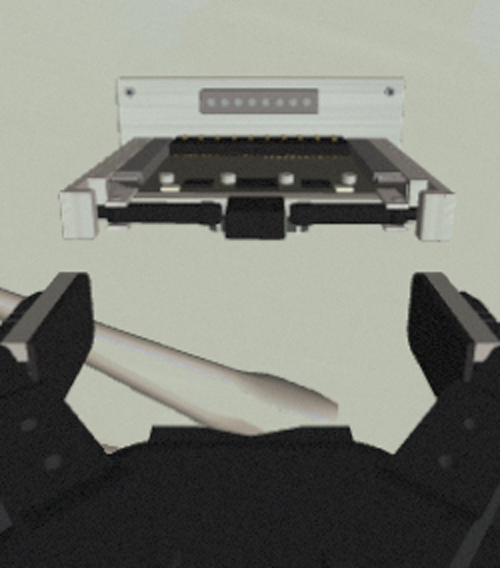

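Both levers now lie within about 1 mm of level at their tips, and the gripper is open and clear of everything. I'm handing in at 69.5 s.

```bash
python3 -c "
from rig import robot
robot.finish_job()"
```

```text
the job is handed in; nothing more can be done
```

I moved the card from the stand into the rack, closed both levers, and handed in at about 69.5 s with the gripper open and clear. I can't confirm two things: that both levers are exactly on their stops, and that the card is exactly home.

- **Insertion:** With both levers open, I felt about 3 N of drag in the guides. The card then met the connector with its foot at about 29.5 mm. I held a push of about 14 N for half a second, eased off without the card rising, and let go.
- **Levers:** I swung them in and down in alternating steps.
    - **Peak force:** Some single-lever presses near the end reached about 21 N, more than the 15 N you gave as the upper end.
    - **Rocking:** Shutting one lever lifted the other by 2 to 5 mm at its tip, because the card rocked. I finished by closing the fingers across the grip tab several times, so that their ends pressed both levers at once. Those presses reached at most 14 N, and part of that force went directly into the card through the tab.
- **Final check by depth camera:** Along their length, the left lever rises about 0.7 mm and the right about 1.2 mm toward the tip. That is about 0.02 to 0.04 rad from flat.
- **Card height:** The tab top reads 140.1 mm against the expected 138. The same camera read it 1.9 mm too high in the stand, so I put the card within about 0.5 mm of home. The finger contact heights (about 127 mm against 125.5 expected) had suggested up to 1.5 mm high, so the two checks disagree.
- **Timer and tape:** I never moved near either. I saw both in place during the transfer but took no dedicated picture of them at the end.

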